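Set the letter folder's feed lever and hold its spring guide open

TASK

Get the letter folder on the counter ready for a colleague to load: first swing the blue-knobbed lever on top of it until it points at the middle of the green tab. Then, with the gripper's fingers, pull the spring-loaded paper guide by its upright orange grip along the tray until its white pointers are in line with the red tabs, and keep it there: it springs back if released, so finish while still holding it still at the tabs, with the lever still at green. Leave the stapler, the pen cup and the tape dispenser where they are.

Things in the scene. Friction and masses are not known exactly. Their poses are not given: they have to be found in the camera images.
- folder: White desktop letter folder, fixed, 320 (x) x 480 (y) mm; its place and yaw vary. Origin: centre of its underside, on the counter; z up. Roller housing: y from 60 to 240 mm, top 120 mm above the counter. Paper tray: y from -240 to 60 mm, floor 45 mm up, black rails along both sides (x beyond +-107 mm, tops 60 mm up).
- lever (a joint): Angle (rad) of the lever on the housing's top about an upright axis at x=30, y=150 mm of the folder. 0: it points along the folder's -x; grows counterclockwise seen from above; stops at -1.1 and 1.1. It stays where it is left; friction about 0.2 N m.
- lever_knob (a point): Centre of the top of the lever's upright blue knob, 68 mm from the pivot, 185 mm above the counter. Knob: 20 mm in diameter, 51 mm tall, on a flat steel arm whose top is 14 mm above the housing's top. Axes turn with the lever: -x points from the pivot out along the lever, z up.
- green_mark (a point): Middle of the green tab's top, on the black dial 98 mm from the lever's pivot; 24 mm (radial) x 12 mm, flat, cannot be bumped. Axes: -x points from the pivot out to the tab, z up. The lever points at green when their x axes are parallel. Its place varies, always counterclockwise (seen from above) of the lever's start.
- guide: Paper guide: grey upright plate across the tray, 200 (x) x 10 (y) mm, top 99 mm above the counter, orange grip on its middle. Origin: foot of its middle; axes as the folder's. Slides along the folder's y only: home at y=-30 mm, pulled towards -y by up to 125 mm. A spring draws it home: about 5 N at home, 0.8 N more per 10 mm.
- guide_grip (a point): Centre of the top of the guide's upright orange grip, 155 mm above the counter. Grip: 50 mm (folder x) x 14 mm (folder y), 56 mm tall above the plate. Nothing fixed stands within 80 mm of it along the folder's y. Axes as the folder's.
- guide_pointer (a point): The tip of the guide's white pointer at its -x end (a twin is at the +x end), 132 mm from the guide's middle in x and in line with it in y.
- red_mark (a point): Middle of the top of the red tab on the tray's -x rail (a twin is on the +x rail), 26 x 7 mm, flat, nothing to bump into. Axes parallel to the folder's. The guide is at the mark when its pointer has the same y as the tab in the folder's axes. It lies 50 to 95 mm out from the guide's home.
- stapler: Loose red and black stapler, 130 x 36 x 42 mm, origin centre of its underside. To be left alone.
- pen_cup: Loose blue pen cup with three pens, 76 mm across, 131 mm tall over the pens, origin centre of its underside. To be left alone.
- tape: Loose black tape dispenser, 120 x 50 mm, 70 mm tall, origin centre of its underside. To be left alone.

How it is judged:
On the way, in this order (a step that is already met when the one before it is completed fails the run):
1. The lever points at the green tab (within 0.1 rad) while the guide is still home (angle between the x axis of lever_knob and the x axis of green_mark, either way round below 0.1 rad and y of guide in the frame of folder above -0.04 m), for 0.2 s.
2. The fingers hold the guide with its pointers within 5 mm of the red tabs (y of guide_pointer in the frame of red_mark between -0.005 and 0.005 m and contact force between the fingers and guide above 3 N), for 0.5 s.
At the end, for the whole second after the job is handed in: The lever points at the green tab within 0.1 rad; the guide's pointers are within 5 mm of the red tabs along the tray, the guide still (under 10 mm/s), held against its spring by the gripper's fingers (over 3 N between them) and with none of the loose things touching it (all of step 2 and angle between the x axis of lever_knob and the x axis of green_mark, either way round below 0.1 rad and linear speed of guide below 0.01 m/s and contact force between guide and stapler below 0.5 N and contact force between guide and pen_cup below 0.5 N and contact force between guide and tape below 0.5 N); the arm keeps its last pose, push and grip.
It fails at once if The stapler is moved by more than 30 mm (distance of stapler from where it was at the start of the episode above 0.03 m).
It fails at once if The pen cup is moved by more than 30 mm (distance of pen_cup from where it was at the start of the episode above 0.03 m).
It fails at once if The tape is moved by more than 30 mm (distance of tape from where it was at the start of the episode above 0.03 m).
It also fails if it takes over 48 s, if anything falls off the work surface, if the arm or the gripper's body presses on something with over 40 N, if the wrist force passes 120 N, or if a joint passes its speed limit or range.

ROBOT

A 7-joint arm with a two-finger parallel gripper is mounted at the origin on the work surface. World frame = base frame: x ahead of the robot, y to its left, z up, the work surface at z = 0. Lengths are in m, angles in rad, forces in N, time in s.
With the tool pointing down it reaches from about 0.4 to 0.85 m from the base axis. Payload 4.4 kg.
Tool frame: the origin (TCP) lies on the centre line of the jaws, within the pads' length; the fingertips stand 22 mm ahead of it and the grasp point (between the pads) lies 3 mm ahead of it; z points along the fingers, y is the line along which they close (so a half turn about z gives the same grasp; the last joint's range is limited). The gripper opens to 94 mm and grips with 3 to 60 N. Pads are 16 mm wide; open, the fingers measure 119 mm over their backs; the gripper's body (75 mm by 177 mm) begins 78 mm behind the grasp point.
Start: joints at [-1.415, 0.628, 0.038, 1.517, -0.027, 0.996, -0.02], TCP at [0.143, 0.634, 0.194] pointing down, gripper open.
Joint ranges: [-3.06, 3.06], [-0.37, 2.12], [-1.25, 1.32], [0.18, 2.47], [-1.1, 4.24], [0.23, 1.98], [-2.94, 2.94]. Speed limits (rad/s): [2.57, 2.57, 3.14, 3.14, 3.14, 3.14, 3.14].

INTERFACE

Orientations are given as [roll, pitch, yaw] about the fixed x, y, z axes, in that order (R = Rz(yaw) Ry(pitch) Rx(roll)).
In Python, from workcell import status, cams, job gives the robot as it stands.
- The arm moves only by the tool move_arm, never from a script. Its argument "commands" is a list of rows, each a list of 7 numbers: the shift along the world's x, y, z in mm, then the turn, a rotation vector about the world's x, y, z in degrees, then the closure in counts, from 0 (fully open) to 255 (shut). A call has exactly 10 rows; each row is the pose to reach, as a shift and turn from the pose commanded when the call began; what a row does not reach only later rows make up. A row lasts 1/12 s, in which the tool goes at most 41.7 mm and 7.16 degrees, less where a joint would pass 70% of its speed; a pose out of reach is approached as far as the arm can. A call with a gripper value outside its range is refused whole. The fingers move at their own pace and stop on an object; "force" is the grip in N (left out, the last holds). Time passes only in rows, so rows that repeat a pose let the fingers close, or fill a call up. It gives the time, the measured TCP pose, the force, the opening and the grip force at its end, in the units of the state.
- status.get_state(): the state, without advancing time (a new reading comes with each control period).
- cams.grab_frame(name): name is "scene" or "side" or "wrist"; returns a dict with "image" (400x640x3 uint8, red, green, blue), "fx", "fy", "cx", "cy" (pixels), "position" and "attitude" of the camera in the world. Camera axes: x right, y down, z forward; pixel columns grow to the right and rows downward; lengths in m; the calibration is good to about 2 mm. A picture is of the moment at which its call begins. There is no depth.
- job.job_done(): hands the job in; it is judged then, once.
The state is a dict: "clock": time; "joint_pos": joint angles; "joint_velocities": joint speeds; "joint_torque": joint torques, N m; "position": TCP position; "tcp_rot": TCP orientation; "contact_force": force on the tool from outside, world axes, zero at the start; "torque": the same for the moment, N m; "finger_gap": opening from 0.0 (shut) to 1.0 (fully open); "gripper_force": force on a finger pad.
Only numpy, scipy, OpenCV 4.12 (cv2) and the standard library are available. Lean on these libraries where they do the work, as an engineer would, in place of code of your own. Each camera call takes 0.05 s, during which the arm holds its last target. There are 200 camera calls.

## Working session

There is one attempt and no reset: what is moved stays moved. The work goes in short steps, Python scripts to look and compute and a tool call to move; the robot and the scene stay as the last step left them, time stands still between calls to the robot, and variables do not carry over. Pictures are saved under pics/ and viewed, at most 10 in all, crops included, and the job is handed in when it is done.

Besides the shell and the picture viewer there is one more tool, called after "Call:" as a command line: name --pt "numbers of a row" for each row, then --argument value for the rest. move_arm: Moves the arm, as the interface text tells. Its arguments: {"type":"object","properties":{"commands":{"type":"array","items":{"type":"array","items":{"type":"number"}}},"force":{"type":"number"}},"required":["commands"]}

```bash
mkdir -p pics; ls; python3 - <<'E'
from workcell import status,cams
import cv2,json
s=status.get_state()
print({k:s[k] for k in('clock','position','tcp_rot','finger_gap')})
ims=[]
for n in('scene','side','wrist'):
    f=cams.grab_frame(n)
    print(n,[f[k] for k in('fx','fy','cx','cy','position','attitude')])
    cv2.imwrite(f'pics/{n}0.png',f['image'][:,:,::-1])
E
```

```text
pics
{'clock': 0.0, 'position': array([0.14280104, 0.63341501, 0.1932484 ]), 'tcp_rot': array([-3.13969256e+00,  2.32619100e-05,  2.91981275e+00]), 'finger_gap': 1.0012921973078095}
scene [516.1352221747898, 516.1352221747898, 325.7002820515101, 195.133521653448, array([ 0.87138811, -0.53982743,  1.15246461]), array([-2.57124973, -0.01007768,  0.574053  ])]
side [502.52765365893555, 502.52765365893555, 314.8091773545761, 196.50358017672875, array([0.441695  , 0.91941317, 0.90688341]), array([-2.28063026,  0.02124055, -3.0823666 ])]
wrist [280.34941564679394, 280.34941564679394, 321.0552940651296, 195.50651584529365, array([0.06989688, 0.65162445, 0.38348908]), array([2.88266278e+00, 1.45756545e-03, 1.34969134e+00])]
```

View pics/scene0.png

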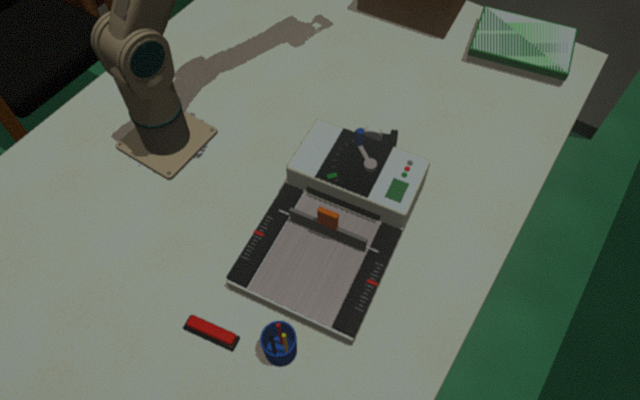

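View pics/side0.png

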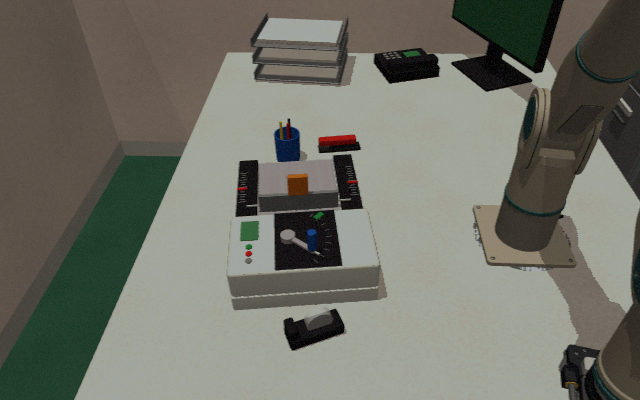

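Scene: housing near (360,165), grip top (327,212), red tabs (259,234) and (372,283), green tab (332,176), blue knob (360,132). The tape stands behind the housing, the pen cup and stapler in front of the tray. I'll enlarge both views.

```bash
python3 - <<'E'
import cv2
a=cv2.imread('pics/scene0.png')[115:345,220:440]; cv2.imwrite('pics/c1.png',cv2.resize(a,None,fx=2.6,fy=2.6,interpolation=2))
a=cv2.imread('pics/side0.png')[150:310,220:390]; cv2.imwrite('pics/c2.png',cv2.resize(a,None,fx=3.7,fy=3.7,interpolation=2))
E
```

```text
(no output)
```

View pics/c1.png

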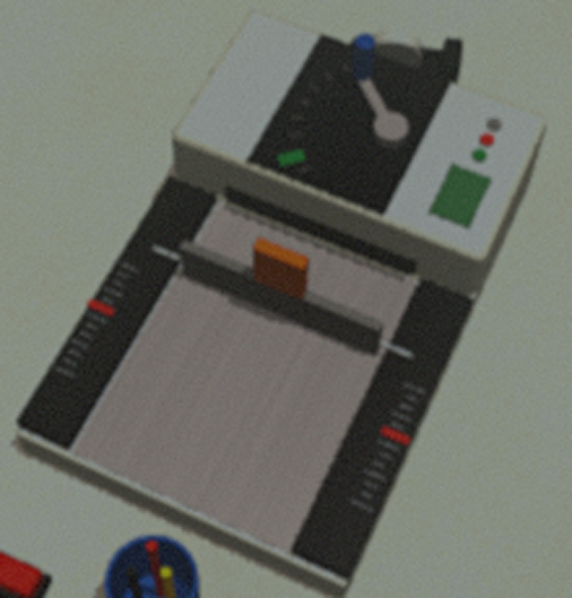

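View pics/c2.png

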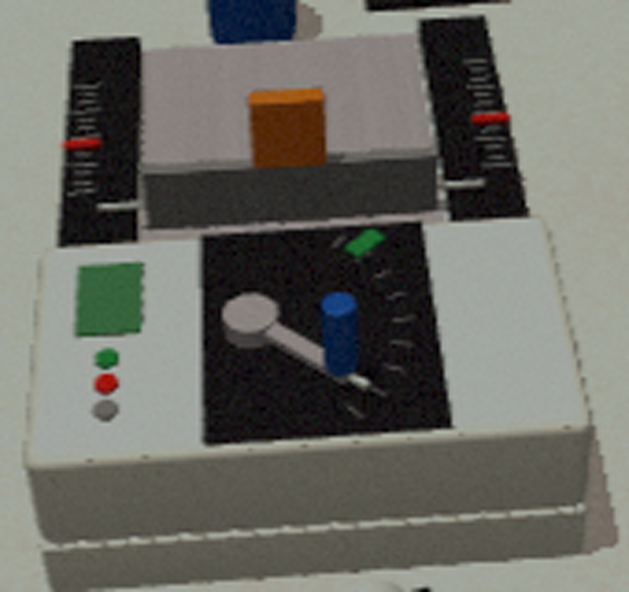

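Pixels in the crops are clear: I read off the corners, knob, tabs, pointers and grip in both views and fit the folder's pose from its known sizes.

```bash
cat > h.py <<'E'
import numpy as np
from scipy.spatial.transform import Rotation as R
from scipy.optimize import least_squares
C={'scene':(516.135,325.70,195.13,[.87138811,-.53982743,1.15246461],[-2.57124973,-.01007768,.574053]),
'side':(502.528,314.81,196.50,[.441695,.91941317,.90688341],[-2.28063026,.02124055,-3.0823666])}
def proj(c,P):
    f,cx,cy,p,a=C[c]; q=R.from_euler('xyz',a).inv().apply(np.asarray(P)-p)
    return np.array([cx+f*q[0]/q[2],cy+f*q[1]/q[2]])
def pix(c,u,v):
    s,ox,oy=(2.6,220,115) if c=='scene' else (3.7,220,150)
    return np.array([(u+.5)/s-.5+ox,(v+.5)/s-.5+oy])
def world(par,P):
    x,y,w=par[:3]; return np.array([x+np.cos(w)*P[0]-np.sin(w)*P[1],y+np.sin(w)*P[0]+np.cos(w)*P[1],P[2]])
def pts(par):
    yr,gl,gg=par[3:6]; yg=-.03
    lev=lambda a,r,z:(.03-r*np.cos(a),.15-r*np.sin(a),z)
    return dict(A=(-.16,.06,.12),B=(.16,.06,.12),Cc=(.16,.24,.12),D=(-.16,.24,.12),
     knob=lev(gl,.068,.185),green=lev(gg,.098,.122),grip=(0,yg,.155),
     rm=(-.12,yr,.061),rp=(.12,yr,.061),pm=(-.132,yg,par[6]),pp=(.132,yg,par[6]))
O={'scene':dict(A=(175,140),B=(483,262),Cc=(545,125),D=(250,12),knob=(365,42),green=(291,158),grip=(282,253),rm=(101,308),rp=(396,436),pm=(154,248),pp=(412,355)),
'side':dict(A=(548,220),B=(40,250),Cc=(30,462),D=(588,430),knob=(339,303),green=(365,243),grip=(287,96),rm=(490,118),rp=(82,144),pm=(484,183),pp=(98,207))}
E
python3 - <<'E'
from h import *
keys=[(c,k) for c in O for k in O[c]]
def res(par):
    P=pts(par); return np.concatenate([proj(c,world(par,P[k]))-pix(c,*O[c][k]) for c,k in keys])
best=min((least_squares(res,[.6,.1,w,-.1,-.5,.8,.065],loss='soft_l1') for w in (0,1,-1,3,-2)),key=lambda s:s.cost)
p=best.x; print(np.round(p,4),best.cost)
for (c,k),r in zip(keys,res(p).reshape(-1,2)): print(c,k,np.round(r,1))
P=pts(p)
for k in P: print(k,np.round(world(p,P[k]),4))
print('pivot',world(p,(.03,.15,.13)),'folder y axis',-np.sin(p[2]),np.cos(p[2]))
E
```

```text
[ 0.5546 -0.0018  0.1296 -0.1067 -0.7385  0.7377  0.0669] 66.33241509083703
scene A [-3.  -2.5]
scene B [ 0.3 -0.7]
scene Cc [ 2. -4.]
scene D [ 0.2 -3.1]
scene knob [-0.4 -1. ]
scene green [-0.3 -0. ]
scene grip [-1.  -0.7]
scene rm [8.8 4.4]
scene rp [-12.2  -4.2]
scene pm [-0.9 -0.5]
scene pp [-0.5  0.5]
side A [-0.7 -2.8]
side B [-0.6 -2.2]
side Cc [-3.  0.]
side D [ 1.4 -1.8]
side knob [-0.8 -0.5]
side green [-0.5  0.6]
side grip [-0.7 -0.6]
side rm [-10.3   0.7]
side rp [ 9.8 -0.8]
side pm [-0.6  0. ]
side pp [-0.3  0. ]
A [0.3882 0.0371 0.12  ]
B [0.7055 0.0784 0.12  ]
Cc [0.6823 0.2569 0.12  ]
D [0.365  0.2156 0.12  ]
knob [0.5092 0.1898 0.185 ]
green [0.5016 0.0761 0.122 ]
grip [ 0.5585 -0.0315  0.155 ]
rm [ 0.4494 -0.1231  0.061 ]
rp [ 0.6874 -0.0921  0.061 ]
pm [ 0.4276 -0.0486  0.0669]
pp [ 0.6894 -0.0144  0.0669]
pivot [0.56499463 0.1508658  0.13      ] folder y axis -0.12919383582400584 0.9916193588192396
```

```bash
sed -i "s/rm=(-.12,yr,.061),rp=(.12,yr,.061)/rm=(-par[7],yr,.061),rp=(par[7],yr,.061)/" h.py; python3 - <<'E'
from h import *
keys=[(c,k) for c in O for k in O[c] if k not in('A','B','Cc','D')]
def res(par):
    P=pts(par); return np.concatenate([proj(c,world(par,P[k]))-pix(c,*O[c][k]) for c,k in keys])
b=least_squares(res,[.555,0,.13,-.107,-.73,.73,.067,.14])
p=b.x; print(np.round(p,4),np.round(res(p),1)); np.save('p.npy',p)
P=pts(p)
for k in ('knob','green','grip','rm','pm','rp','pp'): print(k,np.round(world(p,P[k])*1000,1))
print('pivot',world(p,(.03,.15,.13)))
for a in np.linspace(p[4],p[5],9): print(round(a,3),np.round(1000*world(p,(.03-.068*np.cos(a),.15-.068*np.sin(a),.17)),1))
E
```

```text
[ 0.5549 -0.0015  0.1334 -0.1055 -0.7404  0.7385  0.0669  0.1469] [-0.5 -1.1 -0.3 -0.  -0.8 -0.8 -0.6 -0.1 -0.7 -0.1 -0.8 -0.4 -0.2  0.3
 -0.6 -0.4 -0.5  0.6 -0.9 -0.5 -0.5  0.4 -0.7  0.4 -0.8 -0.1 -0.5  0.2]
knob [508.8 190.  185. ]
green [501.6  76.2 122. ]
grip [558.9 -31.2 155. ]
rm [ 423.3 -125.5   61. ]
pm [428.  -48.8  66.9]
rp [714.5 -86.5  61. ]
pp [689.7 -13.6  66.9]
pivot [0.56465939 0.15119522 0.13      ]
-0.74 [508.8 190.  170. ]
-0.556 [502.6 179.1 170. ]
-0.371 [498.6 167.2 170. ]
-0.186 [496.8 154.8 170. ]
-0.001 [497.3 142.2 170. ]
0.184 [500.1 130.  170. ]
0.369 [505.1 118.5 170. ]
0.554 [512.1 108.1 170. ]
0.738 [520.9  99.1 170. ]
```

Both views agree within 1 px, and the guide's measured home is where it must be. The lever goes from -0.74 to +0.74 rad and the red tabs are 75.5 mm out. One tool yaw (closing along the folder's y, +20° from now) serves both grips, so I'm moving to above the knob.

Call:
move_arm --pt "12 -15 12 0 0 2 0" --pt "30 -37 24 0 0 4 0" --pt "50 -60 36 0 0 6 0" --pt "70 -85 48 0 0 8 0" --pt "90 -110 60 0 0 10 0" --pt "110 -134 60 0 0 12 0" --pt "130 -158 60 0 0 14 0" --pt "150 -182 60 0 0 16 0" --pt "168 -204 60 0 0 18 0" --pt "183 -222 60 0 0 20.4 0" --force 30

```text
clock: 0.98
position: [0.3274, 0.4097, 0.2541]
tcp_rot: [-3.141, 0.0, -3.007]
contact_force: [0.3, -0.2, -0.9]
finger_gap: 1.001
gripper_force: 0.0
```

Call:
move_arm --pt "20 -24 0 0 0 0 0" --pt "42 -51 0 0 0 0 0" --pt "64 -78 0 0 0 0 0" --pt "86 -105 0 0 0 0 0" --pt "108 -132 0 0 0 0 0" --pt "130 -158 0 0 0 0 0" --pt "150 -182 0 0 0 0 0" --pt "168 -204 0 0 0 0 0" --pt "178 -216 0 0 0 0 0" --pt "183 -221 0 0 0 0 0"

```text
clock: 1.82
position: [0.5105, 0.1878, 0.2539]
tcp_rot: [-3.14, 0.0, -3.012]
contact_force: [0.4, -0.0, 0.0]
finger_gap: 1.0
gripper_force: 0.0
```

```bash
python3 - <<'E'
from workcell import status
s=status.get_state(); print(s['clock'],s['position'],s['tcp_rot'],s['joint_pos'],s['finger_gap'],s['contact_force'])
E
```

```text
1.8167 [0.51048161 0.18784672 0.25391198] [-3.14002443e+00  1.08474466e-05 -3.01201538e+00] [-0.44017248  0.41025372  0.0503482   1.73760926 -0.02212948  0.99470457
  1.31844175] 1.0001326950260314 [ 0.43725706 -0.02944282  0.02818013]
```

At the knob as planned, with yaw matching the folder's to 0.2°. Lowering onto the knob and closing.

Call:
move_arm --pt "-1.5 2 -10 0 0 0 0" --pt "-1.5 2 -25 0 0 0 0" --pt "-1.5 2 -40 0 0 0 0" --pt "-1.5 2 -55 0 0 0 0" --pt "-1.5 2 -68 0 0 0 0" --pt "-1.5 2 -77 0 0 0 0" --pt "-1.5 2 -82 0 0 0 0" --pt "-1.5 2 -82 0 0 0 0" --pt "-1.5 2 -82 0 0 0 100" --pt "-1.5 2 -82 0 0 0 150" --force 25

```text
clock: 2.65
position: [0.5079, 0.1935, 0.1729]
tcp_rot: [3.141, 0.001, -3.007]
contact_force: [0.7, 0.5, -0.0]
finger_gap: 0.895
gripper_force: 0.0
```

Call:
move_arm --pt "0 0 0 0 0 0 190" --pt "0 0 0 0 0 0 230" --pt "0 0 0 0 0 0 255" --pt "0 0 0 0 0 0 255" --pt "0 0 0 0 0 0 255" --pt "0 0 0 0 0 0 255" --pt "0 0 0 0 0 0 255" --pt "0 0 0 0 0 0 255" --pt "0 0 0 0 0 0 255" --pt "0 0 0 0 0 0 255"

```text
clock: 3.48
position: [0.5078, 0.192, 0.1721]
tcp_rot: [-3.14, 0.0, -3.008]
contact_force: [0.3, -0.7, -0.1]
finger_gap: 0.19
gripper_force: 25.1
```

Knob gripped (19 mm opening, 25 N). Now the first half of the arc.

Call:
move_arm --pt "-3.3 -5.3 0 0 0 0 255" --pt "-6.2 -11 0 0 0 0 255" --pt "-8.5 -16.7 0 0 0 0 255" --pt "-10.2 -22.8 0 0 0 0 255" --pt "-11.4 -29 0 0 0 0 255" --pt "-12 -35 0 0 0 0 255" --pt "-12 -41.5 0 0 0 0 255" --pt "-11.5 -47.8 0 0 0 0 255" --pt "-11.5 -47.8 0 0 0 0 255" --pt "-11.5 -47.8 0 0 0 0 255"

```text
clock: 4.32
position: [0.4897, 0.1471, 0.1718]
tcp_rot: [3.139, -0.011, -3.005]
contact_force: [-10.6, 3.3, 9.1]
finger_gap: 0.178
gripper_force: 25.0
```

Call:
move_arm --pt "1.2 -6.2 0 0 0 0 255" --pt "2.8 -12.2 0 0 0 0 255" --pt "5 -18 0 0 0 0 255" --pt "7.8 -23.7 0 0 0 0 255" --pt "11 -29 0 0 0 0 255" --pt "14.8 -34.1 0 0 0 0 255" --pt "19 -38.8 0 0 0 0 255" --pt "23.6 -43.1 0 0 0 0 255" --pt "23.6 -43.1 0 0 0 0 255" --pt "23.6 -43.1 0 0 0 0 255"

```text
clock: 5.15
position: [0.5171, 0.1028, 0.1719]
tcp_rot: [3.14, -0.004, -3.007]
contact_force: [-4.8, 1.6, 2.4]
finger_gap: 0.186
gripper_force: 25.0
```

```bash
python3 - <<'E'
from workcell import status,cams
import cv2,numpy as np
s=status.get_state(); print(s['clock'],s['position'],s['tcp_rot'],s['finger_gap'],s['contact_force'],s['gripper_force'])
v=[]
for n,(r,c) in dict(side=(150,220),scene=(105,260)).items():
    a=cams.grab_frame(n)['image'][r:r+130,c:c+170,::-1]
    v.append(cv2.resize(a,None,fx=2.35,fy=2.35,interpolation=2))
cv2.imwrite('pics/l1.png',np.hstack(v))
E
```

```text
5.15 [0.51710529 0.10275003 0.17189865] [ 3.14032765 -0.00426267 -3.00678464] 0.18559525333055774 [-4.78256978  1.6349724   2.42521006] 24.998176395893097
```

View pics/l1.png

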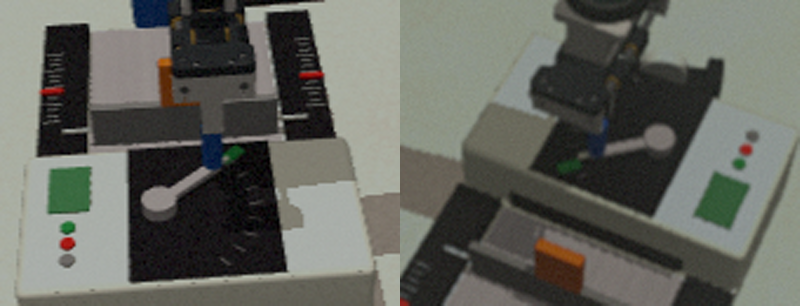

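The lever points close to the green tab, but the measured TCP is about 5 mm short along the arc. I'm adding a little more swing, then opening, lifting and looking again.

Call:
move_arm --pt "1 -1 0 0 0 0 255" --pt "2 -2 0 0 0 0 255" --pt "3 -2.8 0 0 0 0 255" --pt "4 -3.5 0 0 0 0 255" --pt "4 -3.5 0 0 0 0 255" --pt "4 -3.5 0 0 0 0 255" --pt "4 -3.5 0 0 0 0 255" --pt "4 -3.5 0 0 0 0 255" --pt "4 -3.5 0 0 0 0 255" --pt "4 -3.5 0 0 0 0 255"

```text
clock: 6.08
position: [0.5235, 0.0987, 0.172]
tcp_rot: [3.142, -0.0, -3.007]
contact_force: [-2.3, 1.2, -1.8]
finger_gap: 0.187
gripper_force: 25.0
```

Call:
move_arm --pt "0 0 0 0 0 0 180" --pt "0 0 0 0 0 0 120" --pt "0 0 0 0 0 0 60" --pt "0 0 0 0 0 0 0" --pt "0 0 0 0 0 0 0" --pt "0 0 0 0 0 0 0" --pt "0 0 15 0 0 0 0" --pt "0 0 35 0 0 0 0" --pt "0 0 60 0 0 0 0" --pt "0 0 80 0 0 0 0"

```text
clock: 6.92
position: [0.5238, 0.0986, 0.2536]
tcp_rot: [-3.141, 0.001, -3.007]
contact_force: [-0.8, -0.5, 0.3]
finger_gap: 0.855
gripper_force: 0.0
```

```bash
python3 - <<'E'
from workcell import status,cams
import cv2,numpy as np
from h import *
s=status.get_state(); print(s['clock'],s['position'],s['tcp_rot'],s['finger_gap'],s['contact_force'],s['gripper_force'])
p=np.load('p.npy')
for a in (p[5]-.1,p[5],p[5]+.1):
    q=p.copy();q[4]=a;print(a,[np.round(proj(c,world(q,pts(q)['knob'])),1) for c in C])
v=[]
for n,(r,c) in dict(side=(180,260),scene=(125,295)).items():
    a=cams.grab_frame(n)['image'][r:r+100,c:c+100,::-1]
    v.append(cv2.resize(a,None,fx=4,fy=4,interpolation=2))
cv2.imwrite('pics/l2.png',np.hstack(v))
E
```

```text
6.9167 [0.52383367 0.09859754 0.25357542] [-3.14146245e+00  7.22806736e-04 -3.00740991e+00] 0.8550039317498088 [-0.76389248 -0.5105546   0.34796046] 0.0
0.6384573342127023 [array([343.3, 154.7]), array([310. , 203.1])]
0.7384573342127023 [array([344.1, 157. ]), array([307.8, 201.6])]
0.8384573342127023 [array([345.1, 159.2]), array([305.5, 200.3])]
```

View pics/l2.png

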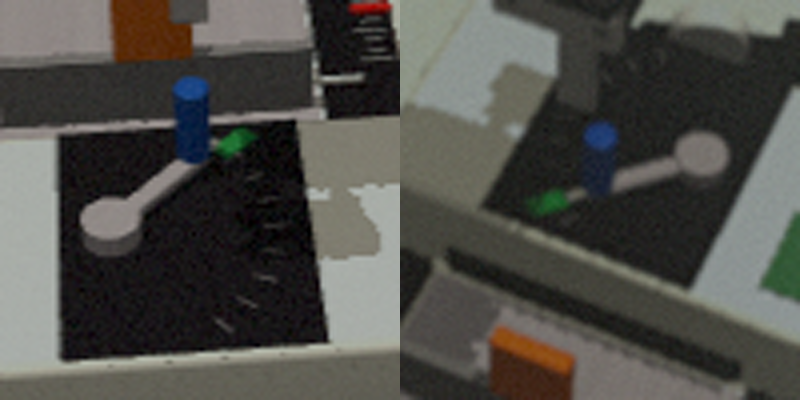

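The knob top is at (307.4, 201.1) in side and (344.6, 157.6) in scene, where the fit predicts it for the green tab's angle to within about 0.04 rad. The lever is set, so on to the guide grip.

Call:
move_arm --pt "3 -10 0 0 0 0 0" --pt "8 -28 0 0 0 0 0" --pt "13 -48 0 0 0 0 0" --pt "18 -68 0 0 0 0 0" --pt "23 -88 0 0 0 0 0" --pt "28 -106 0 0 0 0 0" --pt "32 -120 0 0 0 0 0" --pt "35 -130 -10 0 0 0 0" --pt "35 -130 -20 0 0 0 0" --pt "35 -130 -30 0 0 0 0"

```text
clock: 7.85
position: [0.5576, -0.0316, 0.22]
tcp_rot: [3.141, -0.002, -3.008]
contact_force: [0.2, 0.2, -0.6]
finger_gap: 1.001
gripper_force: 0.0
```

Call:
move_arm --pt "0 0 -12 0 0 0 0" --pt "0 0 -27 0 0 0 0" --pt "0 0 -42 0 0 0 0" --pt "0 0 -57 0 0 0 0" --pt "0 0 -70 0 0 0 0" --pt "0 0 -80 0 0 0 0" --pt "0 0 -88 0 0 0 0" --pt "0 0 -92 0 0 0 0" --pt "0 0 -92 0 0 0 0" --pt "0 0 -92 0 0 0 0"

```text
clock: 8.68
position: [0.5587, -0.0311, 0.1302]
tcp_rot: [3.142, 0.0, -3.007]
contact_force: [1.3, -0.5, 0.4]
finger_gap: 1.0
gripper_force: 0.0
```

Right at the grip (558.7, -31.1, z 130). Closing.

Call:
move_arm --pt "0 0 0 0 0 0 80" --pt "0 0 0 0 0 0 150" --pt "0 0 0 0 0 0 200" --pt "0 0 0 0 0 0 240" --pt "0 0 0 0 0 0 255" --pt "0 0 0 0 0 0 255" --pt "0 0 0 0 0 0 255" --pt "0 0 0 0 0 0 255" --pt "0 0 0 0 0 0 255" --pt "0 0 0 0 0 0 255" --force 40

```text
clock: 9.52
position: [0.5586, -0.0313, 0.1302]
tcp_rot: [3.142, -0.0, -3.007]
contact_force: [-0.5, 0.6, -0.4]
finger_gap: 0.322
gripper_force: 0.0
```

Call:
move_arm --pt "0 0 0 0 0 0 255" --pt "0 0 0 0 0 0 255" --pt "0 0 0 0 0 0 255" --pt "0 0 0 0 0 0 255" --pt "0 0 0 0 0 0 255" --pt "0 0 0 0 0 0 255" --pt "0 0 0 0 0 0 255" --pt "0 0 0 0 0 0 255" --pt "0 0 0 0 0 0 255" --pt "0 0 0 0 0 0 255"

```text
clock: 10.35
position: [0.5584, -0.0299, 0.1301]
tcp_rot: [3.14, -0.0, -3.006]
contact_force: [-0.1, 5.4, 0.8]
finger_gap: 0.149
gripper_force: 40.0
```

Grip held (14 mm, 40 N). Pulling 75.5 mm along the tray: (10, -75) mm.

Call:
move_arm --pt "0.5 -4 0 0 0 0 255" --pt "1.6 -12 0 0 0 0 255" --pt "2.8 -21 0 0 0 0 255" --pt "4 -30 0 0 0 0 255" --pt "5.2 -39 0 0 0 0 255" --pt "6.4 -48 0 0 0 0 255" --pt "7.6 -57 0 0 0 0 255" --pt "8.8 -66 0 0 0 0 255" --pt "9.6 -72 0 0 0 0 255" --pt "10 -75 0 0 0 0 255"

```text
clock: 11.18
position: [0.568, -0.1026, 0.1301]
tcp_rot: [3.136, -0.001, -3.006]
contact_force: [-1.0, 10.6, 2.6]
finger_gap: 0.144
gripper_force: 40.0
```

Call:
move_arm --pt "0 0 0 0 0 0 255" --pt "0 0 0 0 0 0 255" --pt "0 0 0 0 0 0 255" --pt "0 0 0 0 0 0 255" --pt "0 0 0 0 0 0 255" --pt "0 0 0 0 0 0 255" --pt "0 0 0 0 0 0 255" --pt "0 0 0 0 0 0 255" --pt "0 0 0 0 0 0 255" --pt "0 0 0 0 0 0 255"

```text
clock: 12.02
position: [0.5679, -0.1019, 0.1301]
tcp_rot: [3.136, -0.001, -3.005]
contact_force: [-1.8, 9.2, 2.8]
finger_gap: 0.141
gripper_force: 40.0
```

```bash
python3 - <<'E'
from workcell import status,cams
import cv2,numpy as np
s=status.get_state(); print(s['clock'],s['position'],s['tcp_rot'],s['finger_gap'],s['contact_force'],s['gripper_force'])
a=cams.grab_frame('scene')['image'][:,:,::-1]; b=cams.grab_frame('side')['image'][:,:,::-1]
cv2.imwrite('pics/g1s.png',a); cv2.imwrite('pics/g1d.png',b)
f=lambda i,r,c,h,w,k:cv2.resize(i[r:r+h,c:c+w],None,fx=k,fy=k,interpolation=2)
top=np.hstack([f(a,205,235,50,65,6),f(a,255,345,50,65,6)])
bot=np.hstack([f(b,165,235,50,65,6),f(b,165,325,50,65,6)])
cv2.imwrite('pics/g1.png',np.vstack([top,bot]))
E
```

```text
12.0167 [ 0.56792406 -0.1019317   0.13014715] [ 3.13636132e+00 -1.20893803e-03 -3.00509123e+00] 0.14126365386941436 [-1.76935334  9.2471492   2.75598378] 40.02001762390137
```

View pics/g1.png

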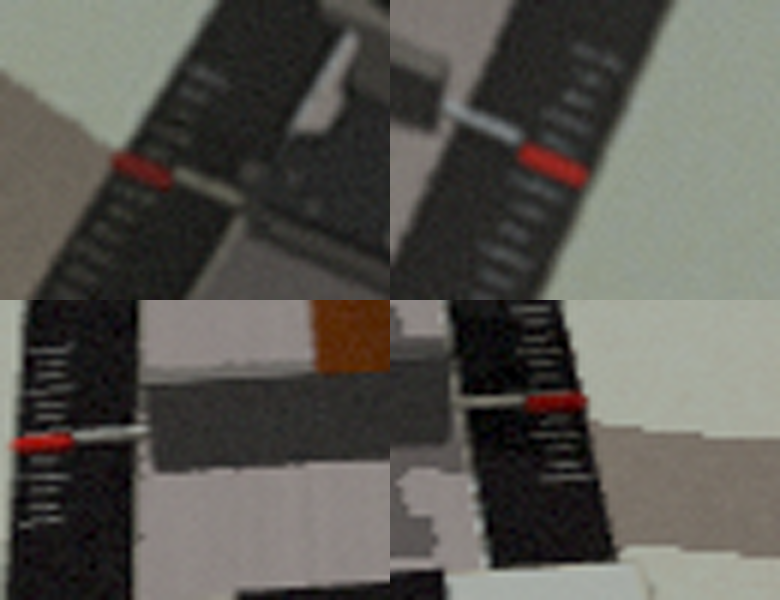

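The white pointers lie nearly end to end with the red tabs in all four corners. I'll work out the remaining offset from these pixels: tips and tab centres at about (172,172)/(142,170), (132,135)/(162,165), (72,137)/(43,143) and (135,102)/(165,102) in their tiles.

```bash
python3 - <<'E'
from h import *
p=np.load('p.npy')
g=lambda u,v,c,r:np.array([(u+.5)/6-.5+c,(v+.5)/6-.5+r])
obs=[('scene',-1,g(172,172,235,205),g(142,170,235,205)),('scene',1,g(132,135,345,255),g(162,165,345,255)),
('side',1,g(72,137,235,165),g(43,143,235,165)),('side',-1,g(135,102,325,165),g(165,102,325,165))]
def fit(j,z):
    out=[]
    for c,s,*o in obs:
        out.append(least_squares(lambda q:proj(c,world(p,(q[0],q[1],z)))-o[j],[s*.13,-.1]).x)
    return np.round(np.array(out)*1000,1)
a,b=fit(0,p[6]),fit(1,.061); print(a,b,'diff y',a[:,1]-b[:,1],(a-b)[:,1].mean())
E
```

```text
[[-133.2 -103.1]
 [ 132.9 -100.9]
 [ 131.7 -103. ]
 [-134.1 -100.7]] [[-146.5 -104.9]
 [ 147.3 -104.8]
 [ 145.3 -107.4]
 [-148.3 -106.6]] diff y [1.8 3.9 4.4 5.9] 4.0
```

Pixels and TCP travel agree that the guide is about 4 mm short, so I'm pulling 4 mm more.

Call:
move_arm --pt "0.2 -1.3 0 0 0 0 255" --pt "0.4 -2.6 0 0 0 0 255" --pt "0.5 -4 0 0 0 0 255" --pt "0.5 -4 0 0 0 0 255" --pt "0.5 -4 0 0 0 0 255" --pt "0.5 -4 0 0 0 0 255" --pt "0.5 -4 0 0 0 0 255" --pt "0.5 -4 0 0 0 0 255" --pt "0.5 -4 0 0 0 0 255" --pt "0.5 -4 0 0 0 0 255"

```text
clock: 12.95
position: [0.5685, -0.1056, 0.1301]
tcp_rot: [3.136, -0.001, -3.005]
contact_force: [-2.7, 10.0, 4.2]
finger_gap: 0.147
gripper_force: 40.0
```

Call:
move_arm --pt "0 0 0 0 0 0 255" --pt "0 0 0 0 0 0 255" --pt "0 0 0 0 0 0 255" --pt "0 0 0 0 0 0 255" --pt "0 0 0 0 0 0 255" --pt "0 0 0 0 0 0 255" --pt "0 0 0 0 0 0 255" --pt "0 0 0 0 0 0 255" --pt "0 0 0 0 0 0 255" --pt "0 0 0 0 0 0 255"

```text
clock: 13.78
position: [0.5685, -0.1057, 0.1301]
tcp_rot: [3.136, -0.001, -3.005]
contact_force: [-1.9, 9.9, 3.4]
finger_gap: 0.142
gripper_force: 40.0
```

```bash
python3 - <<'E'
from workcell import status,cams
import cv2,numpy as np
s=status.get_state(); print(s['clock'],s['position'],s['finger_gap'],s['contact_force'],s['gripper_force'])
a=cams.grab_frame('scene')['image'][:,:,::-1]; b=cams.grab_frame('side')['image'][:,:,::-1]
f=lambda i,r,c,h,w,k:cv2.resize(i[r:r+h,c:c+w],None,fx=k,fy=k,interpolation=2)
t=[f(a,205,235,50,65,6),f(a,255,345,50,65,6),f(b,165,235,50,65,6),f(b,165,325,50,65,6)]
cv2.imwrite('pics/g2.png',np.vstack([np.hstack(t[:2]),np.hstack(t[2:])]))
E
```

```text
13.7833 [ 0.5684733  -0.10567005  0.13014503] 0.1424901624722531 [-1.93598618  9.87522509  3.42972573] 40.02244055271149
```

View pics/g2.png

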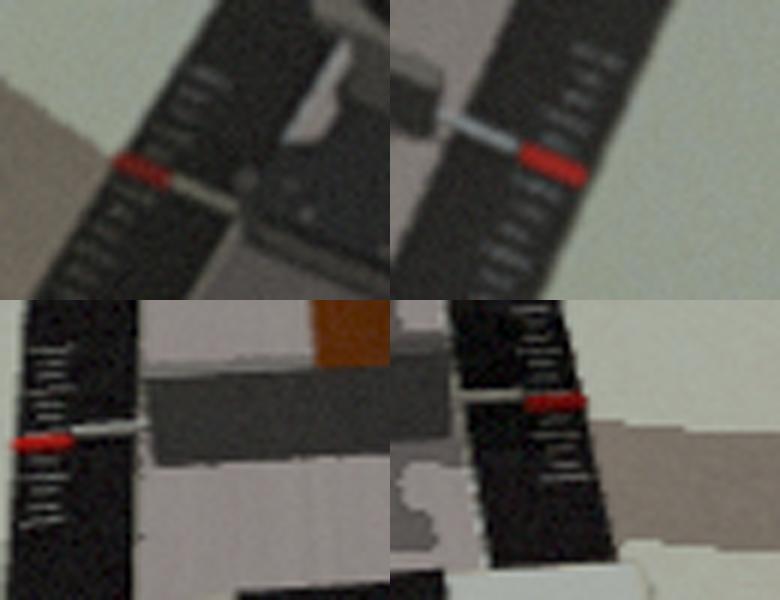

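The pointers now extend straight into the tabs. The small upward shift left in both views is the parallax of the higher pointer, and the TCP travel matches 75.5 mm within 0.5 mm. The guide is still and held, so I'm handing in.

```bash
python3 -c "
from workcell import job
print(job.job_done())"
```

```text
the job is handed in; nothing more can be done
None
```

I handed the job in with the lever within about 0.04 rad of the green tab and the guide held still in the fingers at 40 N, its pointers within about 1 mm of the red tabs by my measurements; the arm never went near the stapler, pen cup or tape, and no verdict was shown.

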